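# Let the thick texture roller out of the rack

## Robot

A 6-joint arm with a two-finger parallel gripper is mounted at the origin on the work surface. World frame = base frame: x ahead of the robot, y to its left, z up, the work surface at z = 0. Lengths are in mm, angles in rad, forces in N, time in s.
With the tool pointing down it reaches from about 275 to 750 mm from the base axis. Payload 10.2 kg.
Tool frame: the origin (TCP) lies midway between the tips of the shut fingers; the grasp point (between the pads) lies grip_depth behind it (grip_depth is the distance from the TCP to the grasp point, in mm); z points along the fingers, y is the line along which they close (so a half turn about z gives the same grasp; the last joint's range is limited). The gripper opens to 85 mm and grips with 20 to 120 N. Pads are 22 mm wide; open, the fingers measure 114 mm over their backs; the gripper's body (76 mm by 85 mm) begins 54 mm behind the grasp point. The pads swing forward as they close: fully open they stand 13 mm farther back than shut.
Start: joints at [1.113, 0.313, 1.498, -0, 1.331, -0.223], TCP at [122.153, 510.597, 231.294] pointing down, gripper open.
Joint ranges: [-2.94, 2.94], [-0.97, 2.17], [0.19, 2.56], [-1.23, 4.37], [0.02, 3.11], [-2.88, 2.88]. Speed limits (rad/s): [2.39, 2.39, 3.01, 3.14, 3.14, 3.14].

## Interface

Orientations are given as a unit quaternion [w, x, y, z].
In Python, from rig import * gives the robot as it stands.
- The arm moves only by the tool servo_tool, never from a script. Its argument "commands" is a list of rows, each a list of 3 entries, a list of its own where there are three numbers: the gripper command: -1 is fully open, 1 is shut, values between are in proportion, then the shift along the tool's x, y, z in m, then the turn, a rotation vector about the tool's x, y, z in units of 6 degrees (1.0 is 6 degrees). In form: [[grip, [dx, dy, dz], [ax, ay, az]], ...]. A call has 1 to 10 rows; each row shifts and turns the commanded pose from where the row before left it, along the tool's axes as they then stand; what a row does not reach is not made up. A row lasts 1/12 s, in which the tool goes at most 41.7 mm and 7.16 degrees, less where a joint would pass 70% of its speed; a pose out of reach is approached as far as the arm can. A call is refused whole if a number of a shift passes 0.0417 or a number of a turn 1, either way. A call with a gripper value outside its range is refused whole. The fingers move at their own pace and stop on an object; "squeeze" is the grip in N (left out, the last holds). Time passes only in rows, so rows that do not move let the fingers close. It gives the time, the measured TCP pose, the force, the opening and the grip force at its end, in the units of the state.
- sense(): the state, without advancing time (a new reading comes with each control period).
- capture(name): name is "side" or "top"; returns a dict with "pixels" (400x640x3 uint8, red, green, blue), "z_map" (400x640 float32, mm along the optical axis (not along the pixel's ray), 0 where there is no reading), "fx", "fy", "cx", "cy" (pixels), "distortion" ([k1, k2, p1, p2, k3] as OpenCV has them; the pictures are not rectified), "rvec" (rotation vector, rad) and "tvec" (3), from world to camera coordinates, as OpenCV has them. Camera axes: x right, y down, z forward; pixel columns grow to the right and rows downward; lengths in mm; the calibration is good to about 2 mm. A picture is of the moment at which its call begins.
- finish_job(): hands the job in; it is judged then, once.
The state is a dict: "time_s": time; "joints": joint angles; "dq": joint speeds; "tau": joint torques, N m; "eef_pos": TCP position; "ee_rot": TCP orientation; "force": force on the tool from outside, world axes, zero at the start; "wrist_torque": the same for the moment, N m; "grip_width": opening from 0.0 (shut) to 1.0 (fully open); "grip_force": force on a finger pad.
Only numpy, scipy, OpenCV 4.12 (cv2) and the standard library are available. Lean on these libraries where they do the work, as an engineer would, in place of code of your own. Each camera call takes 0.05 s, during which the arm holds its last target. There are 200 camera calls.

## Task

Two ridged wooden rollers wait in the two lanes of the sloping rack, each held back by a gate on a rocking lever. With the fingertips, press down the paddle beside the lane of the thicker roller until its gate lifts and that roller rolls down to the front lip, then let the paddle come back up so that the gate shuts behind it. Do not touch the rollers themselves, keep the thinner roller's gate shut, and leave everything else on the table where it is.

Things in the scene. Friction and masses are not known exactly. Their poses are not given: they have to be found in the camera images.
- rack: Fixed two-lane plywood roller rack, 270 mm long (its x), 160 mm wide over the lanes, base board 240 x 310 mm. Origin on the table under the line of the two gates; x to the high back end (away from the robot, +-0.2 rad), y left, z up. Lanes 68 mm wide centred at y = +38 (left) and -38 mm (right), floor sloping down 10 degrees towards -x, 50 mm high at the gates (x = 0).
- front_lip (a point): Middle of the inner face of the rack's upright front lip, at the low end of both lanes (rack x = -126 mm), on the lane floor 28 mm above the table. A released roller rolls here by itself in under a second; the thick one rests with its centre at rack x about -0.10.
- hinge_left (a point): Hinge of the left rocking lever, 100 mm above the table at rack y = +138 mm, between steel posts 114 mm high. The inner arm carries the left lane's gate, a hanging plate 44 mm wide and 5 mm thick at rack x = 0; the outer arm ends in the left paddle.
- hinge_right (a point): Hinge of the right rocking lever, the mirror image at rack y = -138 mm: it works the right lane's gate.
- thick_roller_mid (a point): Centre of the thicker roller: loose ridged wooden cylinder, 42 mm diameter, 62 mm long, lying across its lane and resting against the back of the gate at the start (in the left or the right lane, it varies).
- thin_roller_mid (a point): Centre of the thinner roller: the same kind, 28 mm diameter, 62 mm long, behind the gate of the other lane.
- lever_left (a joint): Angle of the left rocking lever (its hinge runs along the rack's x): 0 = at rest, gate shut; grows as the paddle is pressed down; stop at 0.55 rad. The thick roller gets through from about 0.45 rad on. A spring brings it back to 0 when let go; pressing takes about 2 to 6 N on the paddle.
- paddle_left (a point): Paddle on the outer end of the left lever: flat aluminium plate 44 mm (rack x) x 54 mm (rack y) x 8 mm. This point is the centre of its top face, at rest at rack x = 0, y = +228 mm and 110 mm above the table; it swings about the hinge, which lies 90 mm nearer the lanes and 10 mm lower; at the stop it is 48 mm lower, and tilted.
- lever_right (a joint): Angle of the right rocking lever (its hinge runs along the rack's x): 0 = at rest, gate shut; grows as the paddle is pressed down; stop at 0.55 rad. The thick roller gets through from about 0.45 rad on. A spring brings it back to 0 when let go; pressing takes about 2 to 6 N on the paddle.
- paddle_right (a point): Paddle on the outer end of the right lever: flat aluminium plate 44 mm (rack x) x 54 mm (rack y) x 8 mm. This point is the centre of its top face, at rest at rack x = 0, y = -228 mm and 110 mm above the table; it swings about the hinge, which lies 90 mm nearer the lanes and 10 mm lower; at the stop it is 48 mm lower, and tilted.
- glass_lid: loose glass jar lid lying flat, 100 mm across, 14 mm high; origin at the centre of its underside. Not part of the job.
- jar: loose closed glass jar with a steel cap, 72 mm across, 85 mm high; origin at the centre of its underside. Not part of the job.
- sanding_block: loose cork sanding block 95 x 55 x 26 mm high; origin at the centre of its underside. Not part of the job.
- brush: loose brush lying along its own x axis, origin near its middle. Not part of the job.
- spatula: loose spatula lying along its own x axis, origin near its middle. Not part of the job.
- bowl: loose white plastic mixing bowl, 130 mm across the rim, 60 mm high; origin at the centre of its underside. Not part of the job.
- drag_comb: loose steel drag comb with a wooden back, 100 x 56 x 21 mm high; origin at the middle of its underside. Not part of the job.
- thick_roller: The thicker roller itself; origin at its centre, y along its axis.
- thin_roller: The thinner roller itself; origin at its centre, y along its axis.
There are look-alikes about, which are no part of the job. What is shaped like the thin_roller but blue or yellow is not meant.

How it is judged:
By the outcome, as a careful person would: the job done as asked, in the order asked, and still so for the second after the job is handed in, with the robot touching nothing.
It also fails if it takes over 35 s, if anything falls off the work surface, if the arm or the gripper's body presses on something with over 40 N, if the wrist force passes 120 N, or if a joint passes its speed limit or range.

## Working session

There is one attempt and no reset: what is moved stays moved. The work goes in short steps, Python scripts to look and compute and a tool call to move; the robot and the scene stay as the last step left them, time stands still between calls to the robot, and variables do not carry over. Pictures are saved under pics/ and viewed, at most 10 in all, crops included, and the job is handed in when it is done.

Besides the shell and the picture viewer there is one more tool, called as name([rows], argument=value, ...), one row to a line, values as JSON. servo_tool: Moves the arm, as the interface text tells. Its arguments: {"type":"object","properties":{"commands":{"type":"array"},"squeeze":{"type":"number"}},"required":["commands"]}

```bash
mkdir -p pics
cat > h.py <<'E'
from rig import *
import numpy as np, cv2
def pts(c):
    K=np.array([[c["fx"],0,c["cx"]],[0,c["fy"],c["cy"]],[0,0,1]]);d=np.array(c["distortion"],float)
    v,u=np.mgrid[0:400,0:640]
    n=cv2.undistortPoints(np.stack([u,v],-1).reshape(-1,1,2).astype(np.float64),K,d).reshape(400,640,2)
    z=c["z_map"].astype(float)
    P=np.dstack([n[...,0]*z,n[...,1]*z,z])
    R=cv2.Rodrigues(np.array(c["rvec"],float))[0]
    W=(P-np.array(c["tvec"],float).ravel())@R
    W[z==0]=np.nan
    return W
def proj(c,p):
    K=np.array([[c["fx"],0,c["cx"]],[0,c["fy"],c["cy"]],[0,0,1]])
    return cv2.projectPoints(np.array(p,float).reshape(-1,1,3),np.array(c["rvec"],float),np.array(c["tvec"],float),K,np.array(c["distortion"],float))[0].reshape(-1,2)
E
python3 - <<'E'
from h import *
for n in("top","side"):
    c=capture(n); np.savez(f"{n}0.npz",**c); cv2.imwrite(f"pics/{n}0.png",c["pixels"][...,::-1])
print(sense())
E
```

```text
{'time_s': 0.1, 'joints': array([ 1.11260967e+00,  3.13401772e-01,  1.49831760e+00,  1.04074622e-05,
        1.33102913e+00, -2.23375043e-01]), 'dq': array([-0.00047342, -0.00147703, -0.00178612,  0.00207951,  0.00028835,
       -0.00131158]), 'tau': array([ 2.99232503e-03, -4.12895000e+01, -2.60142374e+01, -1.91113954e-04,
        3.05454887e-03,  3.79705261e-05]), 'eef_pos': array([122.0431804 , 510.3917039 , 230.80473665]), 'ee_rot': array([-1.97919994e-04,  1.17137478e-01,  9.93115541e-01, -5.43003240e-04]), 'force': array([-0.58247965,  0.14914417, -0.14045842]), 'wrist_torque': array([-0.03731591,  0.05404357,  0.03304185]), 'grip_force': 0.0, 'grip_width': 0.9984409332268684}
```

View pics/top0.png

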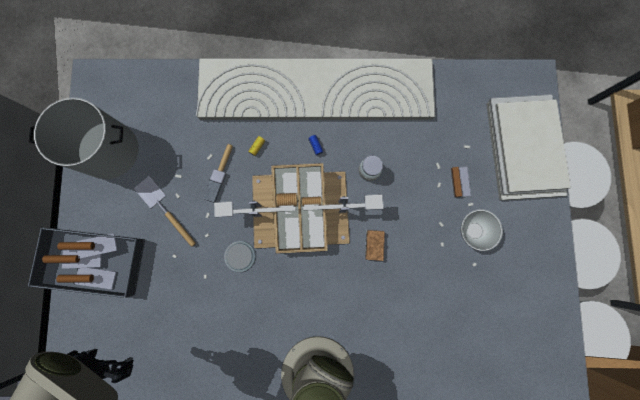

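View pics/side0.png

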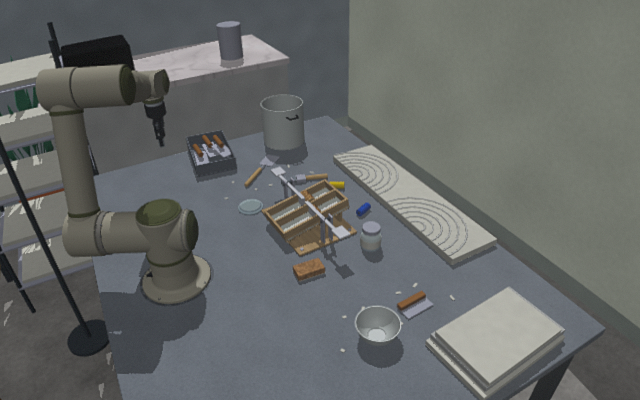

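Run:
```python
from h import *
a=dict(np.load("top0.npz"));b=dict(np.load("side0.npz"))
A=cv2.resize(a["pixels"][150:260,205:395],None,fx=4,fy=4,interpolation=2)
B=cv2.resize(b["pixels"][155:285,240:400],None,fx=4,fy=4,interpolation=2)
cv2.imwrite("pics/ca.png",A[...,::-1]);cv2.imwrite("pics/cb.png",B[...,::-1])
W=pts(a)
for name,(u,v) in dict(pl=(223,209),pr=(375,202),rl=(287,199),rr=(312,201)).items():
    print(name,W[v,u].round(1))
m=(W[...,2]>100)&(W[...,2]<122)&(W[...,0]>200)&(W[...,0]<700)
for lo,hi in((214,234),(364,386)):
    mm=m.copy();mm[:,:lo]=0;mm[:,hi:]=0;q=W[mm];print(len(q),q.mean(0),q.min(0),q.max(0),np.median(q,0))
# roller profile z along columns
for u in(283,287,291,306,310,314,318): print(u,[(int(W[v,u,0]),int(W[v,u,2])) for v in range(186,214,2)])
```

```text
pl [505.1 281.  107.3]
pr [ 524.7 -178.3  106.5]
rl [535.9  89.4  98.9]
rr [532.7  13.3  74.5]
275 [504.46607716 280.99006629 108.02028068] [483.56873378 250.6755199  101.72826933] [526.52056751 309.00084056 113.22239597] [504.72929717 280.96766617 107.98710866]
263 [ 524.9617944  -171.76092827  108.15770844] [ 503.10397339 -200.0823916   101.57278188] [ 546.45251629 -144.47942769  114.81446911] [ 524.66817362 -171.7455922   108.00733792]
283 [(582, 62), (576, 57), (570, 58), (564, 56), (553, 87), (546, 90), (539, 92), (533, 97), (527, 89), (521, 88), (514, 101), (507, 108), (501, 107), (501, 42)]
287 [(583, 57), (576, 58), (570, 55), (563, 59), (553, 86), (546, 92), (539, 93), (533, 94), (527, 92), (521, 88), (514, 98), (507, 105), (501, 104), (501, 44)]
291 [(583, 59), (576, 59), (570, 59), (563, 60), (552, 89), (545, 95), (539, 93), (533, 96), (527, 95), (522, 85), (514, 101), (507, 104), (501, 107), (501, 42)]
306 [(583, 57), (576, 59), (570, 54), (563, 58), (557, 57), (551, 51), (541, 76), (535, 78), (529, 79), (523, 73), (513, 107), (507, 106), (507, 48), (501, 44)]
310 [(582, 63), (576, 60), (569, 61), (563, 60), (558, 52), (551, 53), (541, 76), (535, 79), (529, 76), (523, 73), (513, 105), (507, 105), (507, 45), (501, 43)]Traceback (most recent call last):
  File "<stdin>", line 13, in <module>
ValueError: cannot convert float NaN to integer
```

View pics/ca.png

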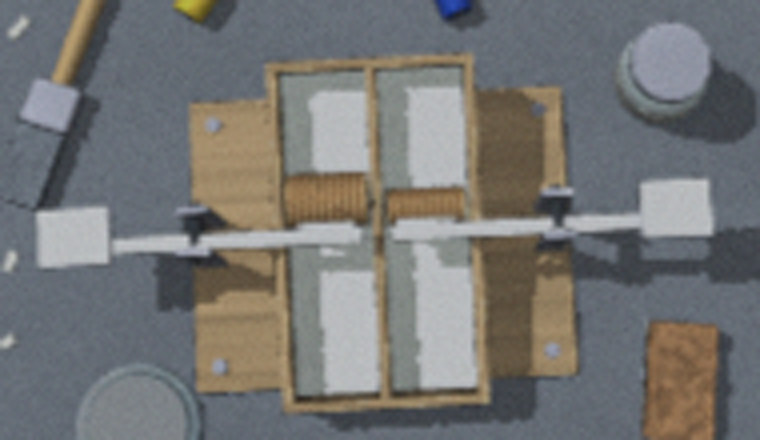

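View pics/cb.png

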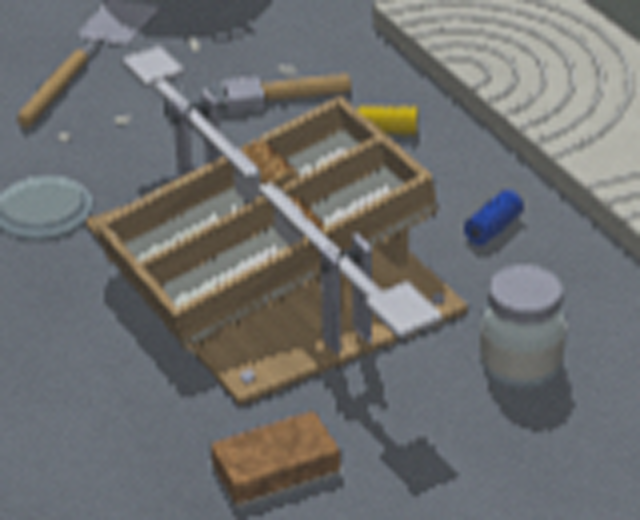

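The top view shows the thick roller in the left lane: its top is at z≈95 mm near pixel (287,197), against 78 mm for the thin one at (310,201). The left paddle is at pixel (223,209), world (505, 281). The space around it is clear.

servo_tool([
  [1,[0,0,0],[0,0,-0.9]],
  [1,[0,0,0],[0,0,-0.9]],
  [1,[0,0,0],[0,0,-0.87]],
  [1,[-0.03,-0.02,0],[0,0,0]],
  [1,[-0.03,-0.02,0],[0,0,0]],
  [1,[-0.03,-0.02,0],[0,0,0]],
  [1,[-0.03,-0.02,0],[0,0,0]],
  [1,[-0.03,-0.02,0],[0,0,0]],
  [1,[-0.03,-0.02,0],[0,0,0]],
  [1,[-0.03,-0.02,0],[0,0,0]],
])

```text
time_s: 0.93
eef_pos: [339.4, 378.9, 231.1]
ee_rot: [-0.0, -0.022, 1.0, -0.0]
force: [-0.0, 0.3, -0.5]
grip_width: 0.001
grip_force: 0.0
```

servo_tool([
  [1,[-0.027,-0.018,0],[0,0,0]],
  [1,[-0.027,-0.018,0],[0,0,0]],
  [1,[-0.027,-0.018,0],[0,0,0]],
  [1,[-0.027,-0.018,0],[0,0,0]],
  [1,[-0.027,-0.018,0.02],[0,0,0]],
  [1,[-0.026,-0.017,0.03],[0,0,0]],
  [1,[0,0,0.03],[0,0,0]],
  [1,[0,0,0.015],[0,0,0]],
  [1,[0,0,0],[0,0,0]],
])

```text
time_s: 1.68
eef_pos: [501.4, 280.0, 133.3]
ee_rot: [-0.004, -0.022, 1.0, -0.001]
force: [-0.5, 1.1, -0.3]
grip_width: 0.004
grip_force: 0.0
```

servo_tool([
  [1,[-0.003,0,0.01],[0,0,0]],
  [1,[0,0,0.01],[0,0,0]],
  [1,[0,0,0.008],[0,0,0]],
  [1,[0,0,0.008],[0,0,0]],
  [1,[0,0,0.008],[0,0,0]],
  [1,[0,0,0.008],[0,0,0]],
  [1,[0,0,0.006],[0,0,0]],
  [1,[0,0,0.004],[0,0,0]],
  [1,[0,0,0],[0,0,0]],
])

```text
time_s: 2.43
eef_pos: [505.6, 281.0, 74.5]
ee_rot: [-0.001, -0.022, 1.0, -0.0]
force: [-0.1, -0.1, 0.5]
grip_width: 0.002
grip_force: 0.0
```

```bash
cat > look.py <<'E'
from h import *
import sys
k=sys.argv[1]
a=capture("top");b=capture("side")
np.savez(f"t{k}.npz",**a)
A=cv2.resize(a["pixels"][150:260,205:395],None,fx=3,fy=3,interpolation=2)
B=cv2.resize(b["pixels"][125:275,240:430],None,fx=3,fy=3,interpolation=2)[:330]
B=cv2.resize(b["pixels"][155:265,240:430],None,fx=3,fy=3,interpolation=2)
cv2.imwrite(f"pics/l{k}.png",np.vstack([A,B])[:600,:,::-1])
W=pts(a)
for u in(283,287,291): print(u,[tuple(W[v,u][[0,2]].round()) for v in range(186,250,4)])
s=sense();print(s["time_s"],s["eef_pos"],s["force"])
E
python3 look.py 1
```

```text
283 [(np.float64(583.0), np.float64(58.0)), (np.float64(571.0), np.float64(54.0)), (np.float64(558.0), np.float64(57.0)), (np.float64(541.0), np.float64(85.0)), (np.float64(528.0), np.float64(89.0)), (np.float64(509.0), np.float64(146.0)), (np.float64(504.0), np.float64(80.0)), (np.float64(495.0), np.float64(45.0)), (np.float64(nan), np.float64(nan)), (np.float64(470.0), np.float64(38.0)), (np.float64(457.0), np.float64(38.0)), (np.float64(445.0), np.float64(39.0)), (np.float64(432.0), np.float64(32.0)), (np.float64(420.0), np.float64(30.0)), (np.float64(407.0), np.float64(33.0)), (np.float64(394.0), np.float64(26.0))]
287 [(np.float64(583.0), np.float64(61.0)), (np.float64(570.0), np.float64(57.0)), (np.float64(558.0), np.float64(57.0)), (np.float64(540.0), np.float64(89.0)), (np.float64(528.0), np.float64(89.0)), (np.float64(508.0), np.float64(155.0)), (np.float64(504.0), np.float64(77.0)), (np.float64(495.0), np.float64(44.0)), (np.float64(482.0), np.float64(46.0)), (np.float64(470.0), np.float64(37.0)), (np.float64(457.0), np.float64(37.0)), (np.float64(445.0), np.float64(39.0)),
[... 172 characters left out ...]
4(583.0), np.float64(60.0)), (np.float64(570.0), np.float64(59.0)), (np.float64(558.0), np.float64(58.0)), (np.float64(541.0), np.float64(85.0)), (np.float64(528.0), np.float64(92.0)), (np.float64(512.0), np.float64(121.0)), (np.float64(504.0), np.float64(77.0)), (np.float64(495.0), np.float64(42.0)), (np.float64(483.0), np.float64(42.0)), (np.float64(470.0), np.float64(45.0)), (np.float64(457.0), np.float64(40.0)), (np.float64(445.0), np.float64(34.0)), (np.float64(432.0), np.float64(33.0)), (np.float64(419.0), np.float64(32.0)), (np.float64(407.0), np.float64(29.0)), (np.float64(394.0), np.float64(23.0))]
2.5333 [505.7258305  281.16622664  75.14783161] [ 0.48628617 -0.10665397  0.33326156]
```

View pics/l1.png

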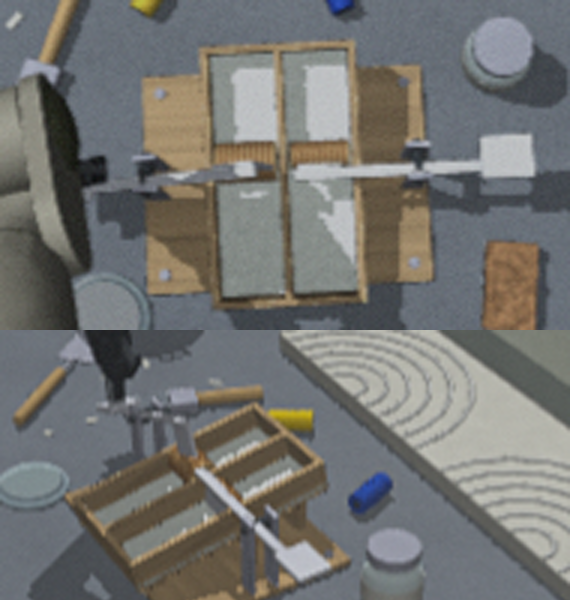

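The left lever is tilted and its gate is partly raised. The thick roller, in the left lane near crop pixel (245,155), has crept forward and is still held. The right gate is shut. I'll press further.

servo_tool([
  [1,[0,0,0.004],[0,0,0]],
  [1,[0,0,0.003],[0,0,0]],
  [1,[0,0,0],[0,0,0]],
  [1,[0,0,0],[0,0,0]],
  [1,[0,0,0],[0,0,0]],
  [1,[0,0,0],[0,0,0]],
  [1,[0,0,0],[0,0,0]],
  [1,[0,0,0],[0,0,0]],
])

```text
time_s: 3.2
eef_pos: [506.0, 281.2, 68.5]
ee_rot: [0.0, -0.022, 1.0, 0.0]
force: [1.6, 1.0, 2.6]
grip_width: -0.002
grip_force: 1.6
```

```bash
python3 look.py 2 | sed 's/np.float64//g'
```

```text
283 [((583.0), (59.0)), ((571.0), (55.0)), ((558.0), (57.0)), ((545.0), (57.0)), ((533.0), (53.0)), ((508.0), (157.0)), ((507.0), (50.0)), ((495.0), (42.0)), ((482.0), (47.0)), ((470.0), (43.0)), ((457.0), (41.0)), ((445.0), (36.0)), ((432.0), (30.0)), ((419.0), (65.0)), ((406.0), (70.0)), ((394.0), (66.0))]
287 [((583.0), (61.0)), ((570.0), (61.0)), ((558.0), (53.0)), ((545.0), (54.0)), ((533.0), (52.0)), ((507.0), (161.0)), ((508.0), (43.0)), ((495.0), (45.0)), ((483.0), (41.0)), ((470.0), (38.0)), ((457.0), (38.0)), ((445.0), (37.0)), ((432.0), (35.0)), ((419.0), (62.0)), ((406.0), (65.0)), ((394.0), (67.0))]
291 [((583.0), (62.0)), ((570.0), (61.0)), ((558.0), (54.0)), ((545.0), (54.0)), ((533.0), (51.0)), ((512.0), (120.0)), ((508.0), (48.0)), ((495.0), (47.0)), ((482.0), (46.0)), ((470.0), (39.0)), ((457.0), (39.0)), ((445.0), (39.0)), ((432.0), (33.0)), ((418.0), (65.0)), ((406.0), (72.0)), ((394.0), (68.0))]
3.3 [506.00550182 281.23287138  68.44231816] [0.80713903 1.78121522 3.87807467]
```

The roller has rolled to the lip: its top is at x≈406, about 100 mm in front of the gate. I'll let the paddle up smoothly and retreat.

servo_tool([
  [1,[0,0,-0.006],[0,0,0]],
  [1,[0,0,-0.008],[0,0,0]],
  [1,[0,0,-0.008],[0,0,0]],
  [1,[0,0,-0.008],[0,0,0]],
  [1,[0,0,-0.01],[0,0,0]],
  [1,[0,0,-0.02],[0,0,0]],
  [1,[0,0,-0.03],[0,0,0]],
  [1,[0,0,-0.04],[0,0,0]],
  [1,[0.02,0.03,-0.02],[0,0,0]],
  [1,[0.02,0.03,0],[0,0,0]],
])

```text
time_s: 4.13
eef_pos: [464.9, 339.4, 224.0]
ee_rot: [0.004, -0.021, 1.0, 0.001]
force: [0.4, 1.1, 0.7]
grip_width: -0.002
grip_force: 0.0
```

servo_tool([
  [1,[0.02,0.03,0],[0,0,0]],
  [1,[0.02,0.03,0],[0,0,0]],
  [1,[0.02,0.03,0],[0,0,0]],
  [1,[0.02,0.03,0],[0,0,0]],
  [1,[0,0,0],[0,0,0]],
  [1,[0,0,0],[0,0,0]],
])

```text
time_s: 4.63
eef_pos: [376.9, 456.3, 218.6]
ee_rot: [0.0, -0.024, 1.0, -0.0]
force: [1.2, -0.8, 0.7]
grip_width: 0.007
grip_force: 0.0
```

```bash
python3 look.py 3 | tail -1
```

```text
4.7333 [378.38067429 454.87783179 218.56960609] [ 0.27235506 -0.28788944 -0.4218941 ]
```

View pics/l3.png

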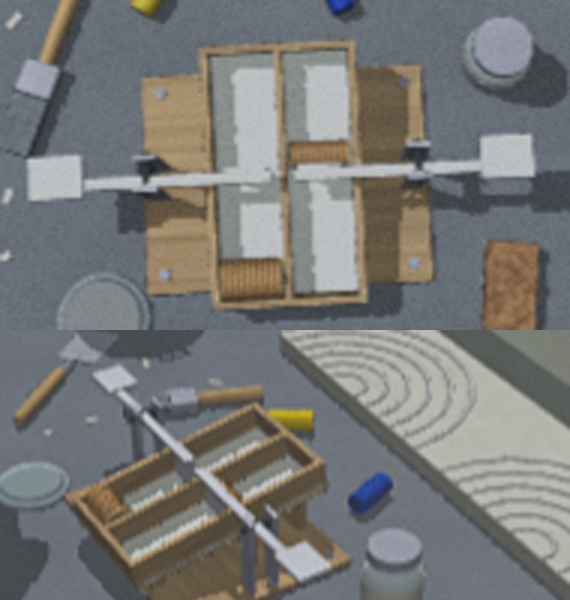

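The thick roller now rests at the front lip, at crop pixel (250,280). The left lever is level again with its gate shut. The thin roller is still behind its own gate at (318,152), and everything else is where it was.

```bash
python3 -c "
from rig import *
print(finish_job())"
```

```text
the job is handed in; nothing more can be done
None
```

I pressed the left paddle, the thick roller rolled down to the front lip, and its gate shut behind it; the thin roller stayed behind its shut gate, nothing else moved, and the job is handed in.

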